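# Clamp the detector flow cell

### The job

The flow cell in the sloped holder has been left partly pulled out. Push it fully home against its end stop, then tighten the knurled thumbscrew on the bridge clockwise, regrasping as needed, until its foot has seated snugly on the cell; stop when the resistance clearly rises, do not overtighten. Then let go and leave everything else on the bench where it is.

Things in the scene. Friction and masses are not known exactly. Their poses are not given: they have to be found in the camera images.
- holder: Fixed stand for a flow cell: aluminium base 170 x 230 mm with a white deck (135 mm up the slope, 230 mm wide) tilted 30 degrees, low edge towards the robot. Origin: centre of the base's underside; z up, x away from the low edge, y left along the deck's level lines. Deck normal in this frame: (-0.5, 0, 0.866). Yaw varies by +-20 degrees.
- deck_mid (a point): Middle of the deck's top face, 80 mm above the holder's origin, on the screw's axis; its z is the deck normal, its y the holder's y. 'Above the deck' means along this normal. The guide rails are 12 mm high, the end stop (at y = +47 mm) 20 mm.
- bridge_top (a point): Top centre of the aluminium bridge over the cell, 42 mm above the deck on the screw's axis. The bridge is 88 mm long up the slope and 24 mm wide in y; a brass bush 20 mm across rises 6 mm above it round the screw.
- cell: Grey flow-cell cartridge with a steel top plate, 38 mm wide, 90 mm long in y, between two guide rails. It slides (2 to 3 N friction, cannot lift) towards +y of the holder to the end stop; home is origin at holder y = 0, and it starts 14 to 28 mm short, towards -y. Origin: middle of its underside, on the deck; axes as deck_mid. The plate's height differs by up to 4 mm from cell to cell.
- cell_tab (a point): Centre of the upright tab at the cell's -y end: 32 mm wide (up the slope), 6 mm thick in y, spanning 10.5 to 38.5 mm above the deck; this point is 24.5 mm above the deck and 41 mm from the cell's origin towards -y. Its outer (-y) face can be pushed.
- screw: Knurled steel thumbscrew standing along the deck normal through the bridge. Origin: centre of its head, a cylinder 28 mm across and 20 mm high, 82.5 to 84 mm above the deck at the start; z points out along its axis, 30 degrees from vertical, leaning to the robot. A plain 9 mm shank is below the head. Clockwise, looking down on the head, drives it in 10 mm per turn.
- screw_top (a point): Top centre of the head, 10 mm above its origin. The head drives the shaft through a torsion spring (1.5 Nm/rad), so torque stays felt when turning pauses; let go, it springs back. It turns almost freely (under 0.05 Nm); after 0.4 to 3.9 rad the foot meets the cell, then torque climbs about 0.25 Nm/rad. Snug: 0.15 to 0.35 Nm above free (aim for 0.25). The thread then holds by itself.
- spare_cell: Bystander: loose spare cell like the one in the holder, 38 x 90 mm, tab 38 mm high, lying on the bench beside the holder on its +y side. Origin: centre of its underside.
- wrench: Bystander: small loose wrench, 140 mm, lying flat on the bench on the -y side of the holder. Origin: centre of its underside.
- column: Bystander: loose steel column, 150 mm long, 16 mm square ends, lying on the bench behind the holder. Origin: centre of its underside.
- vial_tray: Bystander: white tray of capped vials, 100 x 140 mm, 36 mm high. Origin: centre of its underside.
- solvent: Bystander: amber solvent bottle, 86 mm across, 180 mm high. Origin: centre of its underside.
- beaker: Bystander: glass beaker, 68 mm across, 85 mm high. Origin: centre of its underside.
- jar: Bystander: small jar, 44 mm across, 45 mm high. Origin: centre of its underside.

How it is judged:
On the way, in this order (a step that is already met when the one before it is completed fails the run):
1. the cell is pushed home against its end stop (y of cell_tab in the frame of holder above -0.0428 m), for 0.2 s.
2. the screw's foot is seated on the cell (y of cell_tab in the frame of holder above -0.0428 m and contact force between screw and cell above 12 N), for 0.3 s.
At the end, for the whole second after the job is handed in: The cell is within about 1.8 mm of its end stop, the thumbscrew's foot presses on it with more than 10 N and at no time more than 45 N, the screw is at rest and let go (all of step 2 and angular speed of screw below 0.1 rad/s); the robot touches nothing.
It fails at once if the screw is overtightened (foot presses on the cell with more than 45 N) (contact force between screw and cell above 60 N).
It fails at once if a bystander is moved by more than 30 mm (distance of any of spare_cell, wrench, column, vial_tray, solvent, beaker, jar from where it was at the start of the episode above 0.03 m).
It also fails if it takes over 64 s, if anything falls off the work surface, if the arm or the gripper's body presses on something with over 40 N, if the wrist force passes 120 N, or if a joint passes its speed limit or range.

### The arm

A 7-joint arm with a two-finger parallel gripper is mounted at the origin on the work surface. World frame = base frame: x ahead of the robot, y to its left, z up, the work surface at z = 0. Lengths are in m, angles in rad, forces in N, time in s.
With the tool pointing down it reaches from about 0.4 to 0.875 m from the base axis. Payload 4.4 kg.
Tool frame: the origin (TCP) lies midway between the tips of the shut fingers; the grasp point (between the pads) lies 19 mm behind it; z points along the fingers, y is the line along which they close (so a half turn about z gives the same grasp; the last joint's range is limited). The gripper opens to 85 mm and grips with 20 to 120 N. Pads are 22 mm wide; open, the fingers measure 114 mm over their backs; the gripper's body (76 mm by 85 mm) begins 54 mm behind the grasp point. The pads swing forward as they close: fully open they stand 13 mm farther back than shut.
Start: joints at [-1.207, 0.628, 0.038, 1.517, -0.027, 0.996, -0.02], TCP at [0.271, 0.591, 0.231] pointing down, gripper open.
Joint ranges: [-3.06, 3.06], [-0.37, 2.12], [-1.25, 1.32], [0.18, 2.47], [-1.1, 4.24], [0.23, 1.98], [-2.94, 2.94]. Speed limits (rad/s): [2.57, 2.57, 3.14, 3.14, 3.14, 3.14, 3.14].

### API

Orientations are given as a 3x3 rotation matrix whose columns are the frame's x, y, z axes.
In Python, from cell import r gives the robot as it stands.
- The arm moves only by the shell command python3 -m handwheel 'ROWS'. ROWS is text: rows parted by semicolons, each of 5 numbers parted by spaces: the closure, from 0 (fully open) to 1 (shut), then the shift along the tool's x, y, z in m, then the turn about the tool's z in degrees. A call has 1 to 5 rows; each row shifts and turns the commanded pose from where the row before left it, along the tool's axes as they then stand; what a row does not reach is not made up. A row lasts 1/8 s, in which the tool goes at most 62.5 mm and 10.7 degrees, less where a joint would pass 70% of its speed; a pose out of reach is approached as far as the arm can. A call with a gripper value outside its range is refused whole. The fingers move at their own pace and stop on an object; the grip force is fixed at half the most. Time passes only in rows, so rows that do not move let the fingers close. It gives the time, the measured TCP pose, the force, the opening and the grip force at its end, in the units of the state.
- r.read_state(): the state, without advancing time (a new reading comes with each control period).
- r.capture(name): name is "scene" or "top"; returns the picture (384x512x3 uint8, red, green, blue); there is no depth.
- r.camera_model(name): a dict with "fovy" (degrees; the focal length in pixels is half the picture's height over the tangent of half this angle, whatever the lens; pixels are square), "cx", "cy" (the principal point, pixels), "R" (3x3) and "t" (3): a world point X has camera coordinates R X + t. Camera axes: x right, y down, z forward; pixel columns grow to the right and rows downward; lengths in m; the calibration is good to about 2 mm. A picture is of the moment at which its call begins. camera_model takes no time and is no camera call.
- r.sign_off(): hands the job in; it is judged then, once.
Trained networks look in the newest picture that a camera, given by its name, has taken for a name from the list of things; names that differ only in an ending like _2 or _b are one class to them, and where a whole thing is asked for, a point or a joint stands for the part that bears it (a point fixed in the world has none). Each returns a list of dicts, best first, with "score" (0 to 1); they miss things now and then, are a little off and sometimes report something else, mostly with a low value. They report only what shows in the picture. A call takes as long as a camera call.
- r.recognise(thing, camera): "point" ([x, y, z] in m, in world coordinates, good to about 4 mm: the middle of the surface that is visible of it).
- r.silhouettes(thing, camera): "mask" (384x512 bool, what is visible of it).
- r.tip_of(thing, camera): "point" ([x, y, z] in m, in world coordinates, good to about 4 mm: a listed point, or the origin of a listed thing).
The state is a dict: "clock": time; "qpos": joint angles; "qd": joint speeds; "tau": joint torques, N m; "position": TCP position; "tool_rot": TCP orientation; "force": force on the tool from outside, world axes, zero at the start; "ft_torque": the same for the moment, N m; "grip_width": finger opening in m; "gripper_force": force on a finger pad.
Only numpy, scipy, OpenCV 4.12 (cv2) and the standard library are available. Lean on these libraries where they do the work, as an engineer would, in place of code of your own. Each camera call takes 0.05 s, during which the arm holds its last target. There are 200 camera calls.

## Working session

There is one attempt and no reset: what is moved stays moved. The work goes in short steps, Python scripts to look and compute and a shell command to move; the robot and the scene stay as the last step left them, time stands still between calls to the robot, and variables do not carry over. Pictures are saved under pics/ and viewed, at most 10 in all, crops included, and the job is handed in when it is done.

```bash
ls; mkdir -p pics; python3 - <<'E'
from cell import r
import cv2,numpy as np
s=r.read_state();print({k:np.round(v,3).tolist() for k,v in s.items()})
ims=[]
for c in("scene","top"):
    ims.append(r.capture(c)[:,:,::-1])
    m=r.camera_model(c);print(c,m["fovy"],(-np.array(m["R"]).T@m["t"]).round(3),np.array(m["R"])[2].round(2))
    for t in("deck_mid","bridge_top","cell_tab","screw_top","holder","screw","cell"):
        print(t,[(round(d["score"],2),np.round(d["point"],4).tolist()) for d in r.tip_of(t,c)][:2])
    cv2.imwrite(f"pics/{c}0.png",ims[-1])
E
```

```text
pics
{'clock': 0.0, 'qpos': [-1.207, 0.629, 0.038, 1.518, -0.027, 0.996, -0.02], 'qd': [0.001, -0.0, -0.001, 0.001, -0.002, 0.001, -0.0], 'tau': [-0.0, -56.341, 1.226, -19.345, 0.011, 0.01, 0.0], 'position': [0.271, 0.59, 0.23], 'tool_rot': [[-0.909, 0.417, -0.001], [0.417, 0.909, -0.002], [-0.0, -0.002, -1.0]], 'force': [-0.185, -0.605, -0.066], 'ft_torque': [-0.023, 0.005, -0.003], 'gripper_force': 0.0, 'grip_width': 0.086}
scene 51.658642777430444 [1.163 0.378 0.912] [-0.59 -0.36 -0.72]
deck_mid [(0.78, [0.5817, 0.0227, 0.0821]), (0.73, [0.4293, -0.4208, -0.0029])]
bridge_top [(0.86, [0.5657, 0.0277, 0.1195]), (0.49, [0.535, -0.1633, -0.0006])]
cell_tab [(0.61, [0.5545, -0.032, 0.0985]), (0.46, [0.6057, -0.5179, 0.0025])]
screw_top [(0.57, [0.5415, 0.0323, 0.1566])]
holder [(0.58, [0.5817, 0.0191, -0.0007])]
screw [(0.5, [0.5407, 0.0336, 0.1613]), (0.43, [0.5476, 0.0317, 0.1514])]
cell [(0.64, [0.5808, 0.0052, 0.081])]
top 50.03509673880538 [ 0.348 -0.042  1.629] [ 0.12 -0.   -0.99]
deck_mid [(0.64, [0.5833, 0.0195, 0.0805])]
bridge_top [(0.72, [0.569, 0.0258, 0.1163])]
cell_tab [(0.58, [0.5588, -0.0318, 0.1019])]
screw_top [(0.51, [0.5439, 0.0358, 0.1587])]
holder [(0.81, [0.585, 0.0239, 0.0075])]
screw [(0.63, [0.5469, 0.0304, 0.1524])]
cell [(0.61, [0.5774, 0.0027, 0.0784])]
```

View pics/scene0.png

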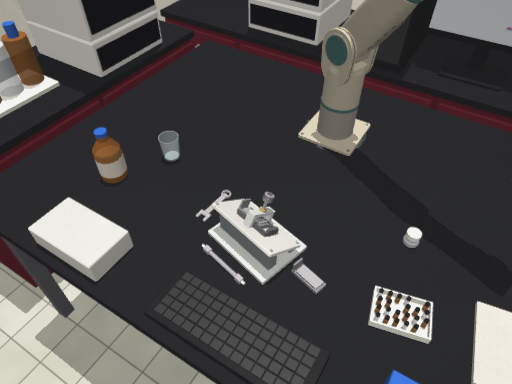

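View pics/top0.png

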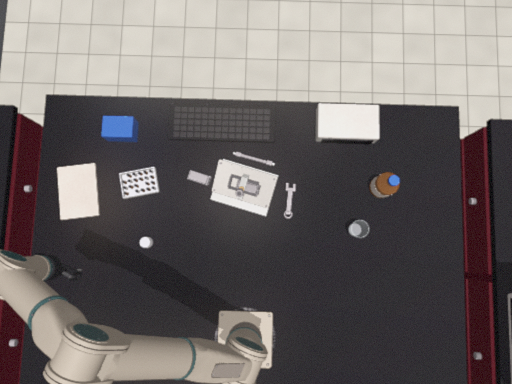

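The scene view shows the holder near (258,235) and the screw head near (268,198). The wrench is on its left, the column below it and the spare cell at about (308,275). The top view puts the holder at (244,187), consistent with the points found. Next I fit the holder's pose.

```bash
cat > h.py <<'E'
import numpy as np
from cell import r
def axes(psi):
    c,s=np.cos(psi),np.sin(psi)
    X=np.array([c,s,0]);Y=np.array([-s,c,0]);return X,Y,np.array([-.5*c,-.5*s,.866])
def mean(t):
    P=[]
    for c in("scene","top"):
        d=r.tip_of(t,c)
        if d: P.append(d[0]["point"])
    return np.array(P)
E
python3 - <<'E'
from h import *
import cv2
from scipy.optimize import least_squares
c="top";r.capture(c);m=r.camera_model(c);R=np.array(m["R"]);t=np.array(m["t"]);f=192/np.tan(np.radians(m["fovy"]/2))
mask=r.silhouettes("holder",c)[0]["mask"].astype(np.uint8)
v,u=np.nonzero(mask);d=np.c_[(u-m["cx"])/f,(v-m["cy"])/f,np.ones(len(u))]@R
o=-R.T@t
P=(o+d*((0.0-o[2])/d[:,2])[:,None])[:,:2]
print(cv2.minAreaRect((P*1000).astype(np.float32)))
obs={"deck_mid":[[.5817,.0227,.0821],[.5833,.0195,.0805]],"bridge_top":[[.5657,.0277,.1195],[.569,.0258,.1163]],
"cell_tab":[[.5545,-.032,.0985],[.5588,-.0318,.1019]],"screw_top":[[.5415,.0323,.1566],[.5439,.0358,.1587]],"screw":[[.5407,.0336,.1613],[.5469,.0304,.1524]],"cell":[[.5808,.0052,.081],[.5774,.0027,.0784]]}
def res(p):
    X,Y,n=axes(p[2]);D=np.array([p[0],p[1],.08]);
    M={"deck_mid":D,"bridge_top":D+.042*n,"screw_top":D+.09325*n,"screw":D+.08325*n,"cell":D-p[3]*Y,"cell_tab":D+.0245*n-(.041+p[3])*Y}
    return np.concatenate([(np.array(obs[k])-M[k]).ravel() for k in M])
s=least_squares(res,[.583,.02,-.3,.02]);print(s.x,np.degrees(s.x[2]),np.abs(s.fun).max())
X,Y,n=axes(s.x[2]);D=np.array([s.x[0],s.x[1],.08]);print("tab",D+.0245*n-(.041+s.x[3])*Y,"screw",D+.08325*n,Y)
E
```

```text
((589.0208129882812, 29.098785400390625), (246.59088134765625, 172.02529907226562), 74.78662872314453)
[ 0.585077    0.02060145 -0.29416225  0.01757875] -16.854255374363483 0.009205499999999978
tab [ 0.55636897 -0.03190933  0.101217  ] screw [0.54523998 0.03267013 0.1520945 ] [0.28993819 0.95704537 0.        ]
```

```bash
python3 -m handwheel '1 0 0 0 -8.6;1 -0.037 -0.048 0 0;1 -0.037 -0.048 0 0;1 -0.037 -0.048 0 0;1 -0.037 -0.048 0 0' ; python3 -m handwheel '1 -0.037 -0.048 0 0;1 -0.037 -0.048 0 0;1 -0.037 -0.048 0 0;1 -0.037 -0.048 0 0;1 -0.037 -0.048 0 0'; python3 -m handwheel '1 -0.037 -0.048 0 0;1 -0.037 -0.048 0 0;1 -0.037 -0.048 0 0;1 0 0 0 0'
```

```text
clock: 1.52
position: [0.3608, 0.3638, 0.2316]
tool_rot: [[-0.961, 0.276, 0.001], [0.276, 0.961, 0.001], [-0.001, 0.001, -1.0]]
force: [1.0, 0.1, 1.1]
grip_width: 0.0003
gripper_force: 0.0
clock: 2.15
position: [0.4724, 0.082, 0.2317]
tool_rot: [[-0.961, 0.276, 0.001], [0.276, 0.961, 0.0], [-0.001, 0.001, -1.0]]
force: [1.1, 0.1, 0.4]
grip_width: 0.0
gripper_force: 0.0
clock: 2.65
position: [0.5395, -0.0919, 0.2314]
tool_rot: [[-0.958, 0.285, 0.002], [0.285, 0.958, -0.003], [-0.002, -0.003, -1.0]]
force: [0.6, 0.9, -0.2]
grip_width: -0.0001
gripper_force: 0.0
```

```bash
python3 -m handwheel '1 0 0 0.045 0;1 0 0 0.045 0;1 0 0 0.037 0;1 0 0 0 0'; python3 - <<'E'
from h import *
import cv2
a=r.capture("scene")[170:290,190:320];b=r.capture("top")[140:230,190:310]
cv2.imwrite("pics/a.png",np.hstack([cv2.resize(x,(400,400),interpolation=3)for x in(a,b)])[:,:,::-1])
E
```

```text
clock: 3.15
position: [0.5362, -0.0838, 0.1022]
tool_rot: [[-0.961, 0.275, -0.006], [0.275, 0.961, 0.001], [0.006, -0.0, -1.0]]
force: [0.3, 0.8, 0.3]
grip_width: -0.0002
gripper_force: 0.0
```

View pics/a.png

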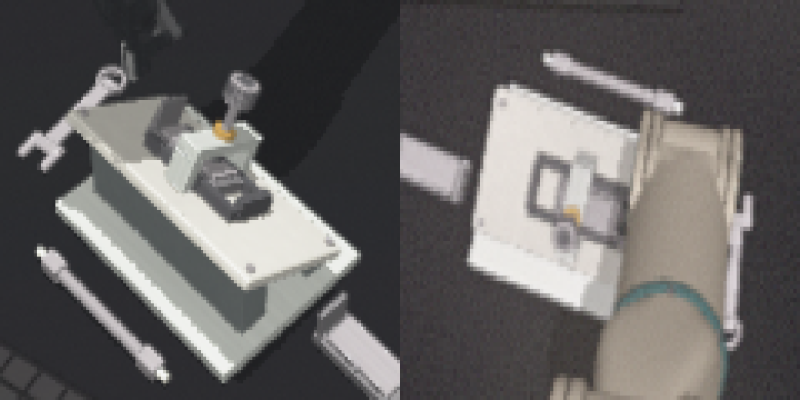

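```bash
python3 - <<'E'
from h import *
import cv2
a=r.capture("scene")
cv2.imwrite("pics/b.png",cv2.resize(a,(800,600),interpolation=3)[:,:,::-1])
s=r.read_state();print(s["position"],s["clock"])
m=r.camera_model("scene");R=np.array(m["R"]);f=192/np.tan(np.radians(m["fovy"]/2))
for p in(s["position"],[.556,-.032,.101],[.545,.033,.152]):
    q=R@p+m["t"];print(q[:2]/q[2]*f+[m["cx"],m["cy"]])
E
```

```text
[ 0.53968302 -0.0849286   0.1057898 ] 3.3
[232.37752887 191.55823529]
[245.02561086 203.75088584]
[267.83789226 197.82167344]
```

View pics/b.png

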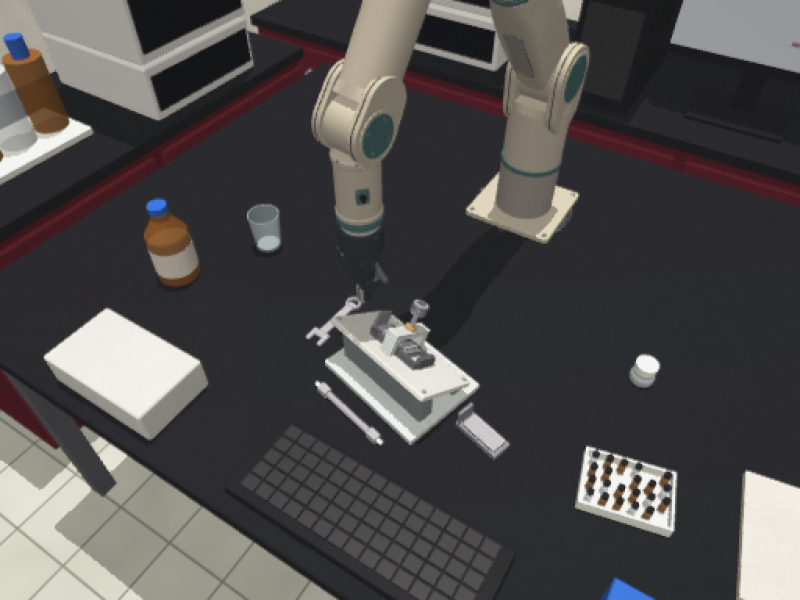

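The gripper tip shows at (363,299), just outside the tab and lined up with it. I'll push now.

```bash
python3 -m handwheel '1 0 0.012 0 0;1 0 0.012 0 0;1 0 0.006 0 0;1 0 0 0 0'|egrep "pos|force:"; python3 -m handwheel '1 0 0.006 0 0;1 0 0.006 0 0'|egrep "pos|force:";  python3 -m handwheel '1 0 0.004 0 0;1 0 0.004 0 0'|egrep "pos|force:"
```

```text
position: [0.5471, -0.0554, 0.1045]
force: [-0.9, -0.1, -0.7]
gripper_force: 0.0
position: [0.5499, -0.0456, 0.1042]
force: [-1.0, -2.9, 0.1]
gripper_force: 1.4
position: [0.5521, -0.0377, 0.1042]
force: [-0.8, -2.5, 0.8]
gripper_force: 1.4
```

```bash
for i in 1; do python3 -m handwheel '1 0 0.003 0 0;1 0 0.003 0 0'|egrep "pos|force:";  python3 -m handwheel '1 0 0.003 0 0'|egrep "pos|force:"; python3 -m handwheel '1 0 0.002 0 0'|egrep "pos|force:"; done
```

```text
position: [0.5538, -0.0314, 0.1042]
force: [-0.9, -2.4, 1.3]
gripper_force: 1.4
position: [0.5543, -0.0295, 0.1042]
force: [-3.0, -8.3, 1.4]
gripper_force: 4.2
position: [0.5543, -0.0294, 0.1042]
force: [-4.3, -10.0, 2.5]
gripper_force: 5.4
```

```bash
python3 -m handwheel '1 0 0.002 0 0;1 0 0 0 0;1 0 0 0 0;1 0 0 0 0'|egrep "pos|force:"; python3 -m handwheel '1 0 -0.02 0 0;1 0 -0.03 0 0;1 0 0 -0.05 0;1 0 0 -0.05 0;0.4 0 0 -0.02 0'
```

```text
position: [0.5543, -0.0293, 0.1042]
force: [-3.9, -10.6, 3.6]
gripper_force: 5.9
clock: 5.92
position: [0.5441, -0.0725, 0.2274]
tool_rot: [[-0.961, 0.276, 0.006], [0.276, 0.961, 0.001], [-0.006, 0.003, -1.0]]
force: [1.0, 0.1, -1.1]
grip_width: 0.017
gripper_force: 0.0
```

```bash
python3 - <<'E'
from h import *
from cell import r
r.capture("top");r.capture("scene")
for t in("cell_tab","screw","screw_top"): print(t,mean(t).round(4).tolist())
s=r.read_state();print(s["position"],s["clock"],s["ft_torque"],s["grip_width"],s["qpos"][6])
E
```

```text
cell_tab [[0.5632, -0.0123, 0.1007], [0.5641, -0.0152, 0.103]]
screw [[0.5428, 0.0331, 0.1528], [0.5441, 0.0346, 0.1531]]
screw_top [[0.5391, 0.0317, 0.159], [0.5439, 0.0391, 0.1622]]
[ 0.54143568 -0.07258154  0.22299145] 6.325 [-0.02210974 -0.00017406 -0.0041284 ] 0.05131547395829727 1.4138321980089905
```

```bash
cat > t.py <<'E'
from cell import r
import numpy as np
s=r.read_state();R=np.array(s["tool_rot"])
print("t",round(s["clock"],2),"p",np.round(s["position"],4),"yaw",np.degrees(np.arctan2(R[1,1],R[0,1])).round(1),"F",np.round(s["force"],1),"M",np.round(s["ft_torque"],3),"w",round(s["grip_width"],4),"g",round(s["gripper_force"],1),"ur",np.round([R[2,0],R[2,1]],3))
E
python3 -m handwheel '0.4 0.013 0.051 0 0;0.4 0.013 0.051 0 0;0.4 0 0 0 -10;0.4 0 0 0 -10;0.4 0 0 0 0' >/dev/null; python3 t.py; python3 -m handwheel '0.4 0 0 0.03 0;0.4 0 0 0.03 0;0.4 0 0 0 0'>/dev/null; python3 t.py
```

```text
t 6.95 p [0.5449 0.0325 0.2235] yaw 93.9 F [-0.  -0.4 -0.4] M [ 0.052 -0.017 -0.014] w 0.0511 g 0.0 ur [0.002 0.   ]
t 7.33 p [0.5433 0.032  0.1621] yaw 93.8 F [-0.  -0.3  0.5] M [-0.039 -0.021 -0.033] w 0.0512 g 0.0 ur [ 0.006 -0.   ]
```

```bash
python3 -m handwheel '0.4 0 0 0.028 0;0.4 0 0.001 0 0'>/dev/null; python3 t.py; python3 -m handwheel '1 0 0 0 0;1 0 0 0 0;1 0 0 0 0'>/dev/null; python3 t.py;  python3 -m handwheel '1 0 0 0 0'>/dev/null; python3 t.py; python3 -m handwheel '1 0 0 0 5;1 0 0 0 5'>/dev/null; python3 t.py
```

```text
t 7.58 p [0.5445 0.0332 0.1358] yaw 93.9 F [-0.5 -0.7  0.9] M [-0.007  0.029  0.029] w 0.0512 g 0.0 ur [ 0.003 -0.   ]
t 7.95 p [0.5462 0.0325 0.1379] yaw 93.9 F [-1.1 -1.9  6.5] M [-0.814  0.136 -0.159] w 0.0267 g 58.6 ur [-0.003 -0.001]
t 8.07 p [0.5462 0.0325 0.1379] yaw 93.9 F [-2.  -3.3  6.9] M [-0.79   0.231 -0.167] w 0.0271 g 58.6 ur [-0.003 -0.001]
t 8.32 p [0.5463 0.0323 0.1378] yaw 83.8 F [-0.5 -3.5  4.4] M [-0.38   0.01   0.378] w 0.0265 g 58.5 ur [-0.003 -0.001]
```

```bash
for i in 1; do python3 -m handwheel '1 0 0 0 5;1 0 0 0 5'>/dev/null; python3 t.py; python3 -m handwheel '1 0 0 0 5;1 0 0 0 5'>/dev/null; python3 t.py; python3 -m handwheel '1 0 0 0 0'>/dev/null; python3 t.py;done
```

```text
t 8.57 p [0.5474 0.0316 0.137 ] yaw 73.8 F [  7.5  -7.6 -15.3] M [-1.083 -1.76   0.36 ] w 0.0263 g 59.9 ur [-0.005 -0.   ]
t 8.82 p [0.5471 0.0312 0.1368] yaw 63.8 F [ 1.7 -6.9  3.6] M [-0.746 -0.644  0.537] w 0.0259 g 63.6 ur [-0.005 -0.   ]
t 8.95 p [0.547  0.0312 0.137 ] yaw 63.9 F [ 2.2 -5.7 -3.3] M [-0.683 -0.839  0.463] w 0.0259 g 62.6 ur [-0.005 -0.001]
```

```bash
for i in 1; do python3 -m handwheel '0.4 0 0 0 0;0.4 0 0 0 0;0.4 0 0 0 0'>/dev/null; python3 t.py; python3 -m handwheel '0.4 0 0 0 -10;0.4 0 0 0 0'>/dev/null; python3 t.py; python3 -m handwheel '1 0 0 0 0;1 0 0 0 0;1 0 0 0 0'>/dev/null; python3 t.py;done
```

```text
t 9.32 p [0.5452 0.034  0.1365] yaw 64.0 F [-0.4  0.2 -0.6] M [0.015 0.016 0.027] w 0.0511 g 0.0 ur [0.    0.001]
t 9.57 p [0.5452 0.0337 0.1364] yaw 73.9 F [0.  0.2 1.2] M [-0.005  0.018  0.006] w 0.0511 g 0.0 ur [0.    0.001]
t 9.95 p [0.5448 0.0322 0.1366] yaw 73.9 F [-3.1 -3.5  6. ] M [-0.749  0.457 -0.012] w 0.0262 g 58.7 ur [ 0.    -0.002]
```

```bash
for i in 1; do python3 -m handwheel '0.4 0 0 0 0;0.4 0 0 0 0;0.4 0.001 -0.0015 0.0015 0;0.4 0 0 0 -10;0.4 0 0 0 -10'>/dev/null; python3 t.py; python3 -m handwheel '1 0 0 0 0;1 0 0 0 0;1 0 0 0 0'>/dev/null; python3 t.py;
python3 -m handwheel '1 0 0 0 10;1 0 0 0 0'>/dev/null; python3 t.py;
python3 -m handwheel '1 0 0 0 10;1 0 0 0 0'>/dev/null; python3 t.py;
python3 -m handwheel '1 0 0 0 10;1 0 0 0 0'>/dev/null; python3 t.py;
python3 -m handwheel '1 0 0 0 10;1 0 0 0 0'>/dev/null; python3 t.py;
done
```

```text
t 10.57 p [0.5438 0.0325 0.1346] yaw 94.3 F [0.4 0.3 0.1] M [-0.006  0.022  0.021] w 0.0508 g 0.0 ur [0. 0.]
t 10.95 p [0.5438 0.0322 0.135 ] yaw 93.9 F [-0.7  1.   4.3] M [-0.246  0.197 -0.104] w 0.0269 g 58.7 ur [-0. -0.]
t 11.2 p [0.5446 0.0323 0.1343] yaw 84.0 F [ 3.2 -0.7 -5.9] M [-0.25  -0.687 -0.091] w 0.0259 g 61.1 ur [-0.002 -0.001]
t 11.45 p [0.5443 0.0324 0.1346] yaw 74.2 F [ 2.8  0.6 -3.1] M [ 0.15  -0.55   0.255] w 0.026 g 59.1 ur [-0.001 -0.   ]
t 11.7 p [0.544  0.0327 0.1349] yaw 64.3 F [ 0.8 -1.  -1.2] M [ 0.737 -0.568  0.605] w 0.0258 g 59.8 ur [-0.  0.]
t 11.95 p [0.5438 0.0331 0.1352] yaw 54.4 F [-1.3  0.2  4.2] M [ 1.166 -0.349  0.722] w 0.0262 g 67.7 ur [0.    0.001]
```

```bash
cat >> t.py <<'E'
n=np.array([-.481,.138,.866]);print("   T",(n@np.array(s["ft_torque"])).round(3))
E
python3 -m handwheel '0.4 0 0 0 0;0.4 0 0 0 0;0.4 0 0 0 -10;0.4 0 0 0 -10;0.4 -0.0005 0 0.001 0'>/dev/null; python3 -m handwheel '0.4 0 0 0 -10;0.4 0 0 0 -10;0.4 0 0 0 -10;0.4 0 0 0 0'>/dev/null; python3 t.py; python3 -m handwheel '1 0 0 0 0;1 0 0 0 0;1 0 0 0 0'>/dev/null; python3 t.py;
python3 -m handwheel '1 0 0 0 10;1 0 0 0 10;1 0 0 0 0'>/dev/null; python3 t.py;
python3 -m handwheel '1 0 0 0 10;1 0 0 0 0'>/dev/null; python3 t.py;
python3 -m handwheel '1 0 0 0 10;1 0 0 0 0'>/dev/null; python3 t.py;
python3 -m handwheel '1 0 0 0 10;1 0 0 0 0'>/dev/null; python3 t.py;
```

```text
t 13.07 p [0.5442 0.0317 0.1336] yaw 103.7 F [ 0.9 -0.1  0.2] M [ 0.05  -0.021  0.026] w 0.0512 g 0.0 ur [0.001 0.   ]
   T -0.004
t 13.45 p [0.5443 0.0319 0.134 ] yaw 103.9 F [-0.9 -0.5  4.1] M [-0.383  0.166 -0.16 ] w 0.0276 g 58.7 ur [ 0.    -0.001]
   T 0.069
t 13.82 p [0.5446 0.0321 0.1337] yaw 84.0 F [ 0.1 -0.1  0.5] M [-0.626 -0.066 -0.271] w 0.0265 g 59.5 ur [-0.001 -0.001]
   T 0.058
t 14.07 p [0.5447 0.0323 0.1336] yaw 74.3 F [ 1.2  0.3 -2. ] M [ 0.154 -0.46   0.244] w 0.0263 g 59.4 ur [-0.001 -0.   ]
   T 0.074
t 14.32 p [0.5452 0.0322 0.1333] yaw 64.4 F [ 3.  -1.4 -9.3] M [ 0.556 -1.28   0.686] w 0.0256 g 60.5 ur [-0.002  0.   ]
   T 0.15
t 14.57 p [0.5449 0.0325 0.1336] yaw 54.4 F [ 1.9 -1.8 -5.8] M [ 0.999 -1.346  0.887] w 0.0261 g 66.9 ur [-0.001  0.001]
   T 0.102
```

```bash

python3 -m handwheel '0.4 0 0 0 0;0.4 0 0 0 0;0.4 0 0 0 -10;0.4 0 0 0 -10;0.4 -0.0006 0 0.001 0'>/dev/null; python3 -m handwheel '0.4 0 0 0 -10;0.4 0 0 0 -10;0.4 0 0 0 -10;0.4 0 0 0 0'>/dev/null; python3 t.py; python3 -m handwheel '1 0 0 0 0;1 0 0 0 0;1 0 0 0 0'>/dev/null; python3 t.py;
python3 -m handwheel '1 0 0 0 10;1 0 0 0 10;1 0 0 0 0'>/dev/null; python3 t.py;
python3 -m handwheel '1 0 0 0 10;1 0 0 0 0'>/dev/null; python3 t.py;
python3 -m handwheel '1 0 0 0 10;1 0 0 0 0'>/dev/null; python3 t.py;
python3 -m handwheel '1 0 0 0 10;1 0 0 0 0'>/dev/null; python3 t.py;
```

```text
t 15.7 p [0.5447 0.0316 0.1328] yaw 103.7 F [-0.3  0.7  0.5] M [ 0.055 -0.023  0.031] w 0.0513 g 0.0 ur [0.001 0.   ]
   T -0.003
t 16.07 p [0.5449 0.0317 0.1331] yaw 103.9 F [-1.6 -0.4  4.3] M [-0.39   0.229 -0.125] w 0.0276 g 58.7 ur [ 0. -0.]
   T 0.111
t 16.45 p [0.5452 0.032  0.1327] yaw 84.0 F [ 1.1 -0.7 -1.2] M [-0.287 -0.326 -0.058] w 0.0262 g 58.9 ur [-0.001 -0.001]
   T 0.043
t 16.7 p [0.5458 0.032  0.1323] yaw 74.2 F [ 2.8 -1.  -7.3] M [ 0.107 -1.11   0.273] w 0.0257 g 61.2 ur [-0.002 -0.   ]
   T 0.031
t 16.95 p [0.5454 0.0322 0.1326] yaw 64.3 F [ 3.1 -0.2 -7.1] M [ 0.525 -1.139  0.601] w 0.0263 g 61.4 ur [-0.001  0.   ]
   T 0.111
t 17.2 p [0.5452 0.0325 0.133 ] yaw 54.4 F [ 0.9 -0.  -2.7] M [ 0.892 -1.041  0.793] w 0.0265 g 69.4 ur [-0.     0.001]
   T 0.114
```

```bash

python3 -m handwheel '0.4 0 0 0 0;0.4 0 0 0 0;0.4 0 0 0 -10;0.4 0 0 0 -10;0.4 -0.0006 0 0.001 0'>/dev/null; python3 -m handwheel '0.4 0 0 0 -10;0.4 0 0 0 -10;0.4 0 0 0 -10;0.4 0 0 0 0'>/dev/null; python3 t.py; python3 -m handwheel '1 0 0 0 0;1 0 0 0 0;1 0 0 0 0'>/dev/null; python3 t.py;
python3 -m handwheel '1 0 0 0 10;1 0 0 0 10;1 0 0 0 0'>/dev/null; python3 t.py;
python3 -m handwheel '1 0 0 0 10;1 0 0 0 0'>/dev/null; python3 t.py;
python3 -m handwheel '1 0 0 0 10;1 0 0 0 0'>/dev/null; python3 t.py;
python3 -m handwheel '1 0 0 0 10;1 0 0 0 0'>/dev/null; python3 t.py;
```

```text
t 18.32 p [0.5452 0.0314 0.1317] yaw 103.7 F [0.4 0.5 0.4] M [ 0.024 -0.013 -0.022] w 0.051 g 0.0 ur [0.001 0.   ]
   T -0.033
t 18.7 p [0.5454 0.0316 0.1321] yaw 103.9 F [-1.5 -0.8  4.7] M [-0.344  0.192 -0.09 ] w 0.0273 g 58.7 ur [ 0. -0.]
   T 0.114
t 19.07 p [0.5458 0.0319 0.1317] yaw 84.1 F [ 1.5 -0.4 -2.2] M [-0.271 -0.357 -0.109] w 0.0265 g 59.0 ur [-0.001 -0.001]
   T -0.013
t 19.32 p [0.5463 0.0318 0.1313] yaw 74.2 F [ 3.9 -0.7 -9.2] M [ 0.107 -1.167  0.255] w 0.0263 g 61.3 ur [-0.002 -0.   ]
   T 0.008
t 19.57 p [0.546  0.032  0.1316] yaw 64.4 F [ 2.7 -0.5 -7.5] M [ 0.54  -1.057  0.625] w 0.0262 g 61.7 ur [-0.001  0.   ]
   T 0.136
t 19.82 p [0.5456 0.0324 0.1321] yaw 54.4 F [ 0.9  0.1 -1.1] M [ 0.901 -0.821  0.778] w 0.0264 g 70.0 ur [-0.  0.]
   T 0.127
```

```bash

python3 -m handwheel '0.4 0 0 0 0;0.4 0 0 0 0;0.4 0 0 0 -10;0.4 0 0 0 -10;0.4 -0.0006 0 0.001 0'>/dev/null; python3 -m handwheel '0.4 0 0 0 -10;0.4 0 0 0 -10;0.4 0 0 0 -10;0.4 0 0 0 0'>/dev/null; python3 t.py; 
python3 -c "
from h import *
import cv2
a=r.capture('scene')[150:230,210:310]
cv2.imwrite('pics/c.png',np.hstack([cv2.resize(x,(400,320),interpolation=3) for x in(cv2.imread('pics/scene0.png')[150:230,210:310],a[:,:,::-1])]))
for t in('screw_top','screw'):print([(d['score'],np.round(d['point'],4)) for d in r.tip_of(t,'scene')[:1]])
"
python3 -m handwheel '1 0 0 0 0;1 0 0 0 0;1 0 0 0 0'>/dev/null; python3 t.py;
python3 -m handwheel '1 0 0 0 10;1 0 0 0 10;1 0 0 0 0'>/dev/null; python3 t.py;
python3 -m handwheel '1 0 0 0 10;1 0 0 0 0'>/dev/null; python3 t.py;
python3 -m handwheel '1 0 0 0 10;1 0 0 0 0'>/dev/null; python3 t.py;
python3 -m handwheel '1 0 0 0 10;1 0 0 0 0'>/dev/null; python3 t.py;
```

```text
t 20.95 p [0.5459 0.0313 0.1307] yaw 103.7 F [-0.2  0.3  0.5] M [ 0.029 -0.076 -0.062] w 0.0508 g 0.0 ur [0.001 0.   ]
   T -0.078
[(0.4, array([0.5454, 0.0318, 0.1571]))]
[(0.65, array([0.5505, 0.0321, 0.1488]))]
t 21.48 p [0.5461 0.0315 0.1312] yaw 103.9 F [-1.4 -0.9  4.8] M [-0.378  0.185 -0.138] w 0.0278 g 58.7 ur [-0. -0.]
   T 0.088
t 21.85 p [0.5465 0.0317 0.1309] yaw 84.1 F [ 0.6 -0.4  1.4] M [-0.388 -0.197 -0.019] w 0.0269 g 59.2 ur [-0.001 -0.001]
   T 0.143
t 22.1 p [0.5471 0.0317 0.1305] yaw 74.3 F [ 4.1 -2.3 -5.3] M [-0.014 -1.081  0.358] w 0.0263 g 61.2 ur [-0.002  0.   ]
   T 0.167
t 22.35 p [0.5471 0.0314 0.1305] yaw 64.3 F [ 5.6 -1.9 -6.6] M [-0.078 -1.247  0.363] w 0.0264 g 64.1 ur [-0.002  0.   ]
   T 0.18
t 22.6 p [0.5472 0.0314 0.1305] yaw 54.4 F [ 4.4 -3.  -8.9] M [ 0.482 -1.649  0.967] w 0.0261 g 69.4 ur [-0.002  0.001]
   T 0.378
```

View pics/c.png

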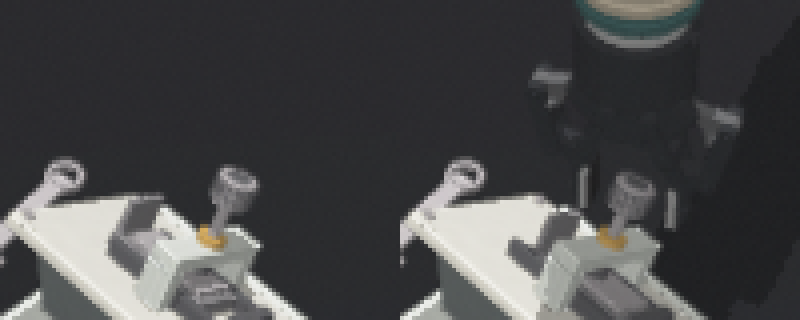

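The crop shows the head about 5 mm lower than at the start: its base is at (630,205) against (235,195) before. The cell is home. The torque is now above the free baseline, so I'll average it at a hold.

```bash
for i in 1 2 3; do python3 -m handwheel '1 0 0 0 0'>/dev/null; python3 t.py;done
python3 -m handwheel '0.4 0 0 0 0;0.4 0 0 0 0;0.4 0 0 0 -10;0.4 0 0 0 -10;0.4 -0.0006 0 0.001 0'>/dev/null; python3 -m handwheel '0.4 0 0 0 -10;0.4 0 0 0 -10;0.4 0 0 0 -10;0.4 0 0 0 0'>/dev/null; python3 t.py; 
python3 -m handwheel '1 0 0 0 0;1 0 0 0 0;1 0 0 0 0'>/dev/null; python3 t.py;
python3 -m handwheel '1 0 0 0 10;1 0 0 0 10;1 0 0 0 0'>/dev/null; python3 t.py;python3 -m handwheel '1 0 0 0 0'>/dev/null; python3 t.py
```

```text
t 22.73 p [0.5472 0.0314 0.1305] yaw 54.5 F [ 4.4 -2.2 -9. ] M [ 0.476 -1.634  0.905] w 0.0259 g 69.4 ur [-0.002  0.001]
   T 0.329
t 22.85 p [0.5472 0.0314 0.1305] yaw 54.5 F [ 5.  -3.5 -9.5] M [ 0.508 -1.678  0.903] w 0.0263 g 69.4 ur [-0.002  0.001]
   T 0.306
t 22.98 p [0.5472 0.0314 0.1305] yaw 54.5 F [  4.7  -3.1 -10.3] M [ 0.501 -1.704  0.918] w 0.0262 g 69.4 ur [-0.002  0.001]
   T 0.319
t 24.1 p [0.5463 0.0313 0.1297] yaw 103.7 F [ 1.4 -0.7 -0.5] M [-0.045 -0.    -0.028] w 0.0514 g 0.0 ur [0.001 0.   ]
   T -0.003
t 24.48 p [0.5465 0.0315 0.1302] yaw 103.9 F [-0.8  1.6  3.4] M [-0.218  0.284 -0.134] w 0.0277 g 58.7 ur [ 0. -0.]
   T 0.028
t 24.85 p [0.5468 0.0316 0.1299] yaw 84.0 F [ 0.1 -0.1  2.7] M [-0.406  0.014 -0.008] w 0.0262 g 59.1 ur [-0.    -0.001]
   T 0.191
t 24.98 p [0.5468 0.0316 0.1299] yaw 84.1 F [-0.5 -0.4  3. ] M [-0.393  0.03   0.072] w 0.0264 g 59.2 ur [-0. -0.]
   T 0.255
```

```bash
python3 -m handwheel '1 0 0 0 10;1 0 0 0 0'>/dev/null; python3 t.py; for i in 1 2 3; do python3 -m handwheel '1 0 0 0 0'>/dev/null; python3 t.py|tail -1;done
```

```text
t 25.23 p [0.5475 0.0315 0.1296] yaw 74.2 F [ 3.5 -1.6 -3.4] M [ 0.093 -0.76   0.476] w 0.0259 g 61.4 ur [-0.002  0.   ]
   T 0.263
   T 0.186
   T 0.133
   T 0.151
```

```bash
python3 -m handwheel '1 0 0 0 10;1 0 0 0 0'>/dev/null; python3 t.py; for i in 1 2 3; do python3 -m handwheel '1 0 0 0 0'>/dev/null; python3 t.py|tail -1;done;  python3 -m handwheel '1 0 0 0 5;1 0 0 0 0'>/dev/null; python3 t.py; for i in 1 2 3; do python3 -m handwheel '1 0 0 0 0'>/dev/null; python3 t.py|tail -1;done
```

```text
t 25.85 p [0.5469 0.0316 0.1299] yaw 64.2 F [ 2.9 -1.6 -3.4] M [ 0.465 -1.043  0.729] w 0.0262 g 61.7 ur [-0.001  0.   ]
   T 0.263
   T 0.236
   T 0.218
   T 0.182
t 26.48 p [0.547  0.0316 0.1299] yaw 59.1 F [ 3.5 -1.9 -3.8] M [ 0.893 -1.402  1.116] w 0.0261 g 63.0 ur [-0.001  0.   ]
   T 0.344
   T 0.247
   T 0.213
   T 0.243
```

```bash
python3 -m handwheel '0.4 0 0 0 0;0.4 0 0 0 0;0.4 0 0 0 -10;0.4 0 0 0 -10;0.4 -0.0004 0 0.0006 -10'>/dev/null; python3 -m handwheel '0.4 0 0 0 -10;0.4 0 0 0 -5;0.4 0 0 0 0'>/dev/null; python3 t.py; 
python3 -m handwheel '1 0 0 0 0;1 0 0 0 0;1 0 0 0 0'>/dev/null; python3 t.py;
python3 -m handwheel '1 0 0 0 5;1 0 0 0 5;1 0 0 0 0'>/dev/null; python3 t.py;for i in 1 2 3; do python3 -m handwheel '1 0 0 0 0'>/dev/null; python3 t.py|tail -1;done
python3 -m handwheel '1 0 0 0 10;1 0 0 0 0'>/dev/null; python3 t.py;for i in 1 2 3; do python3 -m handwheel '1 0 0 0 0'>/dev/null; python3 t.py|tail -1;done
```

```text
t 27.85 p [0.546  0.0308 0.129 ] yaw 103.8 F [ 0.8 -0.2 -0.1] M [0.072 0.069 0.041] w 0.0515 g 0.0 ur [0.002 0.   ]
   T 0.01
t 28.23 p [0.5465 0.0314 0.1295] yaw 103.9 F [-2.7  1.   5. ] M [-0.158  0.456 -0.109] w 0.0274 g 58.7 ur [ 0.001 -0.   ]
   T 0.044
t 28.6 p [0.5476 0.0315 0.1288] yaw 94.0 F [ 1.5  1.  -4.6] M [-0.343 -0.464 -0.126] w 0.0268 g 60.7 ur [-0.001 -0.   ]
   T -0.008
   T -0.062
   T -0.162
   T -0.143
t 29.23 p [0.5466 0.0315 0.1294] yaw 84.1 F [ 1.2  1.2 -0.7] M [-0.237 -0.209  0.094] w 0.0263 g 59.5 ur [ 0.001 -0.   ]
   T 0.167
   T 0.15
   T 0.155
   T 0.117
```

```bash
python3 -m handwheel '1 0 0 0 10;1 0 0 0 0'>/dev/null; python3 t.py;for i in 1 2 3; do python3 -m handwheel '1 0 0 0 0'>/dev/null; python3 t.py|tail -1;done
```

```text
t 29.85 p [0.5474 0.0314 0.129 ] yaw 74.1 F [ 1.3  1.2 -5.2] M [ 0.284 -0.579  0.506] w 0.0258 g 61.6 ur [-0.001 -0.   ]
   T 0.222
   T 0.193
   T 0.152
   T 0.052
```

The torque is consistently about 0.2–0.28 Nm above the free baseline at the same yaw, so I'll release and retreat.

```bash
python3 -m handwheel '0.4 0 0 0 0;0.4 0 0 0 0;0.4 0 0 0 0;0.4 0 0 -0.03 0;0.4 0 0 -0.05 0'>/dev/null; python3 -m handwheel '0.4 0 0 -0.04 0;0.4 0.04 0 0 0;0.4 0.04 0 0 0;0.4 0.04 0 0 0;0.4 0 0 0 0'; python3 - <<'E'
from h import *
import cv2
a=r.capture("scene");r.capture("top")
for t in("cell_tab","screw"): print(t,mean(t).round(4).tolist())
cv2.imwrite("pics/d.png",cv2.resize(a[150:300,170:370],(800,600),interpolation=3)[:,:,::-1])
E
```

```text
clock: 31.48
position: [0.4286, 0.0651, 0.2494]
tool_rot: [[-0.962, 0.274, -0.002], [0.274, 0.962, 0.0], [0.002, -0.0, -1.0]]
force: [0.9, 0.5, 0.6]
grip_width: 0.0512
gripper_force: 0.0
cell_tab [[0.561, -0.0134, 0.0979], [0.5591, -0.0153, 0.1014]]
screw [[0.5505, 0.0338, 0.1468], [0.625, 0.2005, -0.0022]]
```

View pics/d.png

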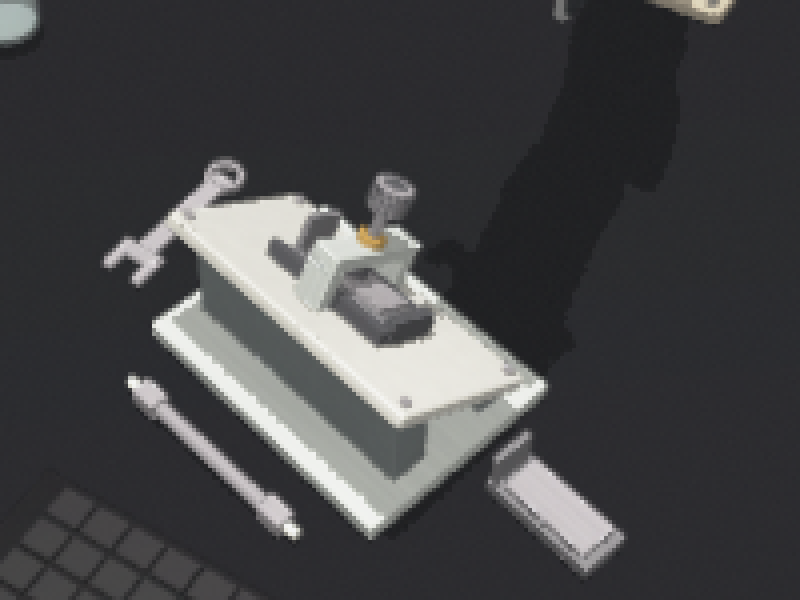

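The cell is home against the stop at (410,330), the screw at (392,195) is lower and free, and the bystanders are where they were. I'm handing in.

```bash
python3 -c "
from cell import r
print(r.sign_off())"
```

```text
the job is handed in; nothing more can be done
None
```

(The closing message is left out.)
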